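# Load the vitamin caddy, draw its telescopic handle to the second stop and hold it up

### The job

Load the wooden carrying caddy and pick it up: move the two cartons piled on the worktop, the upper one first, onto the carton already lying in the caddy, so that all three lie squarely in one column. Then squeeze the release button in the side of the caddy's handle grip, draw the telescopic handle up to its second stop (the very top of its travel) while the caddy still stands on the worktop, and lift the loaded caddy by it about five centimetres clear. Finish while holding it there, level and still, handle fully extended and everything aboard, with the other things on the worktop left where they are.

Things in the scene. Friction and masses are not known exactly. Their poses are not given: they have to be found in the camera images.
- caddy: loose carrying caddy, 0.55 kg empty: light-wood tray 104 mm wide (x = -52..52), y = -155..102, floor 6 mm thick, rim 21 mm high; a square aluminium post (28 x 30 mm, up to z = 105 mm) stands at x = y = 0 between two bays: cartons (y = -150..-27), tumbler and tablet bottle (y = 27..97). Origin: on the underside, below the post; x across the tray, y along it, z up
- caddy_handle (a joint): telescopic handle sliding up out of the caddy's post, m: 0 = home (start), 0.035 = first stop, 0.070 = second stop = end of travel. A spring pin latches it at all three; it slides (2 to 3 N) only while the button is squeezed in, and then passes the first stop unfelt. With the button out, pulling lifts the whole caddy
- caddy_button (a joint): release button, m: 0 = out (proud by 7 mm), 0.007 = pressed flush with the grip; the handle is free from about 0.004 on; spring 3 N at the start, 6 N when flush; springs out when let go
- caddy_grip (a point): centre of the handle's black grip bar, 34 (caddy x) x 52 (caddy y) x 24 mm high; 128 mm above the caddy's underside when home, 198 mm at the second stop; axes as the caddy's. Take its middle from above, closing along caddy x, one finger on the button, the other on the plain face across from it (41 mm wide, 34 mm with the button flush)
- caddy_button_face (a point): middle of the outer face of the grey button (20 mm along y x 16 mm high) in the grip's -x side, at the middle of the bar; it is pressed towards +x
- carton_base: closed printed carton lying flat in the caddy's -y bay, 58 (x) x 106 (y) x 27 (z) mm, 0.06 kg, long side along the caddy's y. Origin: centre of the underside
- carton_upper: the upper carton of the loose pile of two, lying flat, a little askew, on carton_lower; same make and size as carton_base, 58 (x) x 106 (y) x 27 (z) mm, 0.06 kg. Origin: centre of the underside
- carton_lower: the lower carton of the pile, lying flat on the worktop; same make and size, 58 (x) x 106 (y) x 27 (z) mm, 0.06 kg. Origin: centre of the underside
- tumbler: small glass tumbler standing loose in the caddy's +y bay, 50 mm wide, 59 mm high; stays there. Origin: centre of the underside
- tablet_bottle: white tablet bottle standing loose in the caddy's +y bay, 40 mm wide, 126 mm high; stays there. Origin: centre of the underside
- pill_case: small closed plastic case, 34 x 42 x 18 mm, bystander
- tape_roll: roll of tape lying flat, 96 mm across, 25 mm high, bystander
- scissors: scissors, 87 x 199 x 9 mm, bystander
- mug: white mug, 86 x 120 x 101 mm, bystander. (Also in the room, fixed: a pendant lamp, shade 144 mm across, hanging with its lower rim at x = 0.07, y = 0.305, z = 0.785 m and its cord above; a raised elbow that swings left meets it, so travel low.)

How it is judged:
By the outcome, as a careful person would: the job done as asked, in the order asked, and still so for the second after the job is handed in, while the arm keeps its last pose, push and grip.
It also fails if it takes over 59 s, if anything falls off the work surface, if the arm or the gripper's body presses on something with over 40 N, if the wrist force passes 120 N, or if a joint passes its speed limit or range.

### The arm

A 6-joint arm with a two-finger parallel gripper is mounted at the origin on the work surface; the furniture and walls round the work are solid. World frame = base frame: x ahead of the robot, y to its left, z up, the work surface at z = 0. Lengths are in mm, angles in rad, forces in N, time in s.
With the tool pointing down it reaches from about 275 to 750 mm from the base axis. Payload 10.2 kg.
Tool frame: the origin (TCP) lies at the very end of the fingers, on their centre line; the grasp point (between the pads) lies 19 mm behind it; z points along the fingers, y is the line along which they close (so a half turn about z gives the same grasp; the last joint's range is limited). The gripper opens to 85 mm and grips with 20 to 120 N. Pads are 22 mm wide; open, the fingers measure 114 mm over their backs; the gripper's body (76 mm by 85 mm) begins 54 mm behind the grasp point. The pads swing forward as they close: fully open they stand 13 mm farther back than shut.
Start: joints at [0.963, 0.313, 1.498, -0, 1.331, -0.223], TCP at [197.084, 486.61, 231.294] pointing down, gripper open.
Joint ranges: [-2.94, 2.94], [-0.97, 2.17], [0.19, 2.56], [-1.23, 4.37], [0.02, 3.11], [-2.88, 2.88]. Speed limits (rad/s): [2.39, 2.39, 3.01, 3.14, 3.14, 3.14].

### API

Orientations are given as a unit quaternion [w, x, y, z].
In Python, from rig import * gives the robot as it stands. The module is installed in compiled form; this text tells all that it offers.
- The arm moves only by the shell command python3 -m crank 'ROWS' [FORCE]. ROWS is JSON, a list that holds one entry, the list of rows, each a list of 7 numbers: the shift along the tool's x, y, z in units of 25 mm (1.0 is 25 mm), then the turn, a rotation vector about the tool's x, y, z in units of 8 degrees (1.0 is 8 degrees), then the finger opening in mm, from 0 to 85.4. A call has exactly 8 rows; each row shifts and turns the commanded pose from where the row before left it, along the tool's axes as they then stand; what a row does not reach is not made up. A row lasts 1/10 s, in which the tool goes at most 50 mm and 8.59 degrees, less where a joint would pass 70% of its speed; a pose out of reach is approached as far as the arm can. A call is refused whole if a number of a shift passes 1 or a number of a turn 1, either way. A call with a gripper value outside its range is refused whole. The fingers move at their own pace and stop on an object; FORCE is the grip in N (left out, the last holds). Time passes only in rows, so rows that do not move let the fingers close, or fill a call up. It gives the time, the measured TCP pose, the force, the opening and the grip force at its end, in the units of the state.
- sense(): the state, without advancing time (a new reading comes with each control period).
- capture(name): name is "scene" or "top" or "wrist"; returns the picture (480x640x3 uint8, blue, green, red); there is no depth.
- camera_model(name): a dict with "fx", "fy", "cx", "cy" (pixels), "world_from_camera" (4x4, takes a point from camera to world coordinates); the wrist camera has in their place "T_tool_cam" (4x4, takes a point from camera to tool coordinates, whose origin is the TCP and whose axes are the flange's). Camera axes: x right, y up, looking along -z (the intrinsics and any distortion apply to the point x, -y, -z); pixel columns grow to the right and rows downward; lengths in mm; the calibration is good to about 2 mm. A picture is of the moment at which its call begins: read the wrist's pose just before it. camera_model takes no time and is no camera call.
- finish_job(): hands the job in; it is judged then, once.
The state is a dict: "time_s": time; "joints": joint angles; "dq": joint speeds; "tau": joint torques, N m; "eef_pos": TCP position; "ee_rot": TCP orientation; "force": force on the tool from outside, world axes, zero at the start; "wrist_torque": the same for the moment, N m; "grip_width": opening from 0.0 (shut) to 1.0 (fully open); "grip_force": force on a finger pad.
Only numpy, scipy, OpenCV 4.12 (cv2) and the standard library are available. Lean on these libraries where they do the work, as an engineer would, in place of code of your own. Each camera call takes 0.05 s, during which the arm holds its last target. There are 200 camera calls.

## Working session

There is one attempt and no reset: what is moved stays moved. The work goes in short steps, Python scripts to look and compute and a shell command to move; the robot and the scene stay as the last step left them, time stands still between calls to the robot, and variables do not carry over. Pictures are saved under pics/ and viewed, at most 10 in all, crops included, and the job is handed in when it is done.

```bash
mkdir -p pics; python3 - <<'E'
from rig import *
import cv2,numpy as np
for n in ("scene","top","wrist"):
    cv2.imwrite(f"pics/{n}0.png",capture(n)); m=camera_model(n); print(n,{k:(np.round(v,4).tolist() if not isinstance(v,str) else v) for k,v in m.items()})
s=sense(); print(s)
E
```

```text
scene {'fx': 496.5684, 'fy': 496.5684, 'cx': 329.7618, 'cy': 233.9724, 'world_from_camera': [[0.8467, -0.4105, 0.3384, 818.9745], [0.5319, 0.644, -0.5499, -379.5039], [0.0078, 0.6456, 0.7636, 755.4395], [0.0, 0.0, 0.0, 1.0]]}
top {'fx': 610.4278, 'fy': 610.4278, 'cx': 310.2701, 'cy': 230.9264, 'world_from_camera': [[0.0135, 0.9847, -0.1737, 375.8808], [-0.9998, 0.0154, 0.0093, 90.0508], [0.0118, 0.1736, 0.9847, 1078.4546], [0.0, 0.0, 0.0, 1.0]]}
wrist {'fx': 378.8306, 'fy': 378.8306, 'cx': 321.4939, 'cy': 235.6644, 'T_tool_cam': [[0.001, 0.9475, 0.3198, 83.2546], [1.0, -0.0011, -0.0, 0.5929], [0.0003, 0.3198, -0.9475, -143.517], [0.0, 0.0, 0.0, 1.0]]}
{'time_s': 0.15, 'joints': array([ 9.62608905e-01,  3.13322250e-01,  1.49821884e+00, -1.15606066e-06,
        1.33098486e+00, -2.23409936e-01]), 'dq': array([ 0.00016116, -0.003147  , -0.00112331, -0.00037147, -0.00076909,
        0.00222667]), 'tau': array([ 8.54042755e-04, -4.12366712e+01, -2.59797102e+01, -1.49558268e-04,
        3.18127844e-03, -4.43722320e-05]), 'eef_pos': array([196.97448811, 486.45965612, 230.88259989]), 'ee_rot': array([-1.87974419e-04,  1.91203953e-01,  9.81550218e-01, -4.27111814e-04]), 'force': array([ 0.22605944, -0.35333863,  0.16768748]), 'wrist_torque': array([-0.04039855,  0.05366531,  0.02287514]), 'grip_force': 0.0, 'grip_width': 1.000348899196533}
```

View pics/top0.png

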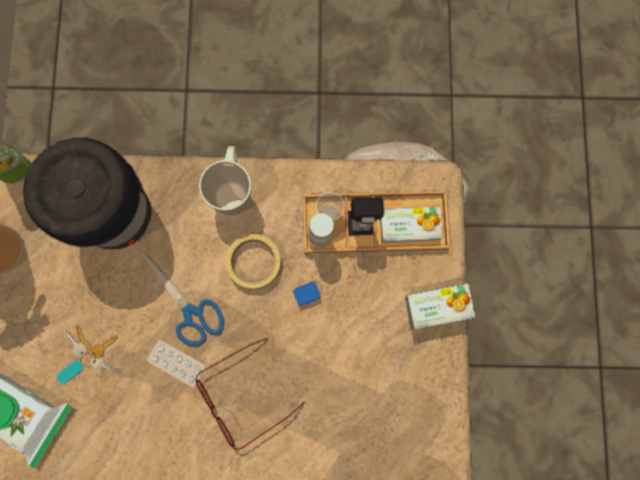

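View pics/scene0.png

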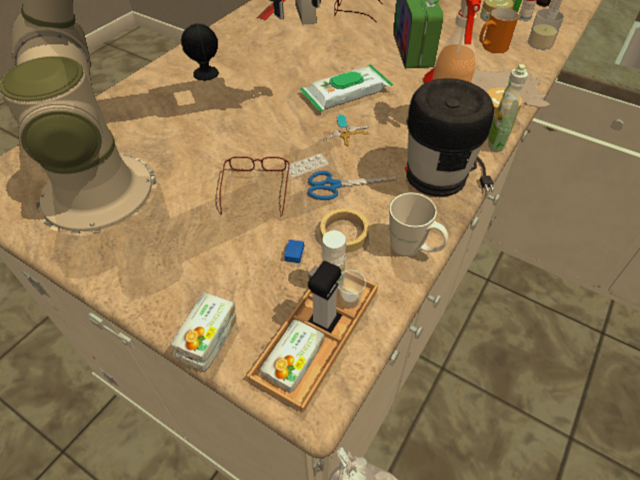

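The top view shows the caddy at px (305–448, 192–252), with its post near (362,222) and +y end to the left, so yaw is about 0. The pile is at about (440,305). The scene view shows the pile at (205,330) and the caddy around (315,340). I'll enlarge both.

```bash
cat > h.py <<'E'
import numpy as np
from rig import *
from scipy.spatial.transform import Rotation as R
def ray(name,u,v,M=None):
    m=camera_model(name)
    T=np.array(m["world_from_camera"]) if name!="wrist" else M@np.array(m["T_tool_cam"])
    d=T[:3,:3]@np.array([(u-m["cx"])/m["fx"],-(v-m["cy"])/m["fy"],-1]); return T[:3,3],d
def at(name,u,v,z,M=None):
    o,d=ray(name,u,v,M); return o+d*(z-o[2])/d[2]
def tool(s):
    M=np.eye(4); q=s["ee_rot"]; M[:3,:3]=R.from_quat([q[1],q[2],q[3],q[0]]).as_matrix(); M[:3,3]=s["eef_pos"]; return M
E
python3 - <<'E'
import cv2
a=cv2.imread("pics/top0.png")[180:340,290:490]; cv2.imwrite("pics/topc.png",cv2.resize(a,(750,600),interpolation=cv2.INTER_CUBIC))
a=cv2.imread("pics/scene0.png")[225:415,160:390]; cv2.imwrite("pics/scenec.png",cv2.resize(a,(690,570),interpolation=cv2.INTER_CUBIC))
E
```

```text
(no output)
```

View pics/topc.png

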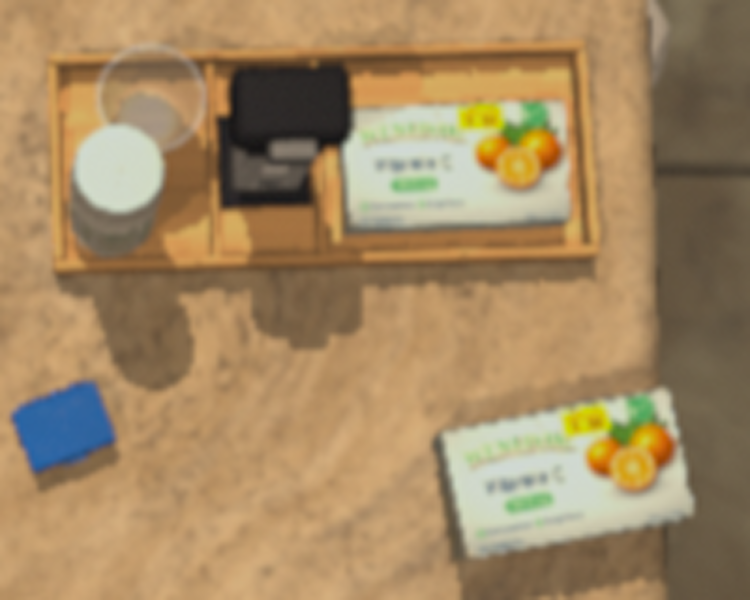

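View pics/scenec.png

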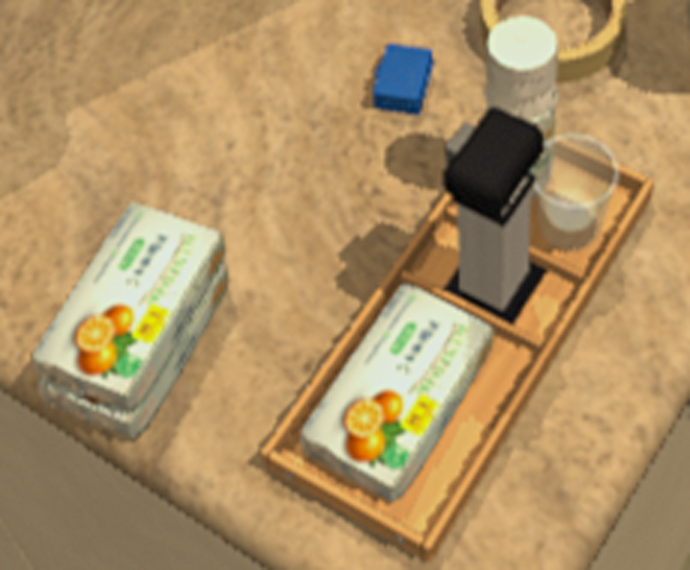

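The top crop gives the pile's upper corners at crop px (443,433), (668,390), (692,515), (468,557). The rim corners are (50,60), (583,43), (598,255), (57,270). The scene crop shows the lower carton slightly turned against the upper one.

```bash
python3 - <<'E'
from h import *
import cv2
def f(pts,z,cam="top"):
    k,u0,v0=(3.75,290,180) if cam=="top" else (3,160,225)
    P=np.array([at(cam,u0+x/k-.3,v0+y/k-.3,z)[:2] for x,y in pts]); 
    print(np.round(P,0).tolist(),"c",P.mean(0).round(1),"sides",np.linalg.norm(np.roll(P,-1,0)-P,axis=1).round(0),"ang",np.round(np.degrees([np.arctan2(*(P[i]-P[j])[[1,0]]) for i,j in((0,1),(3,2))]),1)) ; return P
print("upper");f([(443,433),(668,390),(692,515),(468,557)],54)
f([(38,355),(125,405),(222,238),(133,206)],54,"scene")
print("base");f([(343,112),(563,100),(570,218),(346,228)],33)
f([(303,452),(388,497),(493,325),(410,283)],33,"scene")
print("rim");f([(50,58),(583,43),(598,255),(57,270)],21)
f([(265,455),(430,552),(653,183),(520,105)],21,"scene")
print("grip");f([(232,70),(348,66),(350,140),(234,145)],140)
f([(447,185),(497,210),(541,140),(493,112)],140,"scene")
E
```

```text
upper
[[450.0, -85.0], [471.0, -186.0], [415.0, -195.0], [395.0, -95.0]] c [ 432.7 -140.2] sides [104.  56. 102.  56.] ang [101.5 101.2]
[[420.0, -194.0], [477.0, -191.0], [455.0, -88.0], [400.0, -98.0]] c [ 437.8 -142.8] sides [ 57. 106.  56.  98.] ang [-177.1 -169.4]
base
[[600.0, -44.0], [608.0, -147.0], [552.0, -149.0], [545.0, -45.0]] c [576.3 -95.9] sides [103.  56. 104.  55.] ang [94.1 93.5]
[[561.0, -157.0], [611.0, -153.0], [603.0, -43.0], [551.0, -46.0]] c [581.4 -99.8] sides [ 51. 110.  53. 111.] ang [-175.7 -177.1]
rim
[[627.0, 94.0], [638.0, -160.0], [536.0, -164.0], [525.0, 89.0]] c [581.7 -35.2] sides [254. 102. 253. 101.] ang [92.6 92.5]
[[541.0, -165.0], [641.0, -161.0], [629.0, 93.0], [532.0, 100.0]] c [585.8 -33.4] sides [101. 254.  98. 265.] ang [-177.9  175.9]
grip
[[595.0, 17.0], [597.0, -32.0], [565.0, -33.0], [562.0, 16.0]] c [579.9  -8. ] sides [49. 32. 49. 32.] ang [93.  93.4]
[[574.0, -40.0], [603.0, -39.0], [599.0, 9.0], [569.0, 11.0]] c [586.3 -14.8] sides [29. 48. 30. 51.] ang [-178.2  176.4]
```

Caddy: yaw about 2.6°, post at about (582,-8). Upper carton: about (435,-141), yaw about 11°. Next I'll go above the pile and look with the wrist camera.

```bash
cat >> h.py <<'E'
def plan(pos,yaw,n):
    """rows (tool units) to reach world pos with tool y at yaw (deg), pointing down, in n rows"""
    s=sense(); M=tool(s); a=np.radians(yaw)
    y=np.array([np.cos(a),np.sin(a),0]); z=np.array([0,0,-1.]); G=np.c_[np.cross(y,z),y,z]
    w=R.from_matrix(M[:3,:3].T@G).as_rotvec(); st=R.from_rotvec(w/n)
    d=(np.array(pos)-M[:3,3])/n; Q=R.from_matrix(M[:3,:3])
    print("t",s["time_s"],"tcp",M[:3,3].round(1),"dist",(d*n).round(1))
    for i in range(n):
        print((Q.inv().apply(d)/25).round(2).tolist(),(np.degrees(w/n)/8).round(3).tolist()); Q=Q*st
E
python3 -c "
from h import *
plan([436,-141,190],11,32)"
```

```text
t 0.15 tcp [197.  486.5 230.9] dist [ 239.  -627.5  -40.9]
[-0.57, -0.61, 0.05] [-0.0, 0.0, 0.222]
[-0.59, -0.6, 0.05] [-0.0, 0.0, 0.222]
[-0.61, -0.58, 0.05] [-0.0, 0.0, 0.222]
[-0.63, -0.56, 0.05] [-0.0, 0.0, 0.222]
[-0.64, -0.54, 0.05] [-0.0, 0.0, 0.222]
[-0.66, -0.52, 0.05] [-0.0, 0.0, 0.222]
[-0.68, -0.5, 0.05] [-0.0, 0.0, 0.222]
[-0.69, -0.48, 0.05] [-0.0, 0.0, 0.222]
[-0.71, -0.46, 0.05] [-0.0, 0.0, 0.222]
[-0.72, -0.43, 0.05] [-0.0, 0.0, 0.222]
[-0.73, -0.41, 0.05] [-0.0, 0.0, 0.222]
[-0.74, -0.39, 0.05] [-0.0, 0.0, 0.222]
[-0.76, -0.36, 0.05] [-0.0, 0.0, 0.222]
[-0.77, -0.34, 0.05] [-0.0, 0.0, 0.222]
[-0.78, -0.32, 0.05] [-0.0, 0.0, 0.222]
[-0.79, -0.29, 0.05] [-0.0, 0.0, 0.222]
[-0.8, -0.27, 0.05] [-0.0, 0.0, 0.222]
[-0.8, -0.24, 0.05] [-0.0, 0.0, 0.222]
[-0.81, -0.22, 0.05] [-0.0, 0.0, 0.222]
[-0.82, -0.19, 0.05] [-0.0, 0.0, 0.222]
[-0.82, -0.17, 0.05] [-0.0, 0.0, 0.222]
[-0.83, -0.14, 0.05] [-0.0, 0.0, 0.222]
[-0.83, -0.12, 0.05] [-0.0, 0.0, 0.222]
[-0.83, -0.09, 0.05] [-0.0, 0.0, 0.222]
[-0.84, -0.06, 0.05] [-0.0, 0.0, 0.222]
[-0.84, -0.04, 0.05] [-0.0, 0.0, 0.222]
[-0.84, -0.01, 0.05] [-0.0, 0.0, 0.222]
[-0.84, 0.01, 0.05] [-0.0, 0.0, 0.222]
[-0.84, 0.04, 0.05] [-0.0, 0.0, 0.222]
[-0.84, 0.07, 0.05] [-0.0, 0.0, 0.222]
[-0.83, 0.09, 0.05] [-0.0, 0.0, 0.222]
[-0.83, 0.12, 0.05] [-0.0, 0.0, 0.222]
```

```bash
python3 -m crank '[[[-0.57,-0.6,0.05,0,0,0.22,85],[-0.59,-0.6,0.05,0,0,0.22,85],[-0.61,-0.58,0.05,0,0,0.22,85],[-0.63,-0.56,0.05,0,0,0.22,85],[-0.64,-0.54,0.05,0,0,0.22,85],[-0.66,-0.52,0.05,0,0,0.22,85],[-0.68,-0.5,0.05,0,0,0.22,85],[-0.69,-0.48,0.05,0,0,0.22,85]]]' 40
python3 -m crank '[[[-0.7,-0.46,0.05,0,0,0.22,85],[-0.72,-0.43,0.05,0,0,0.22,85],[-0.73,-0.41,0.05,0,0,0.22,85],[-0.74,-0.39,0.05,0,0,0.22,85],[-0.76,-0.36,0.05,0,0,0.22,85],[-0.77,-0.34,0.05,0,0,0.22,85],[-0.78,-0.32,0.05,0,0,0.22,85],[-0.79,-0.29,0.05,0,0,0.22,85]]]'
python3 -m crank '[[[-0.8,-0.27,0.05,0,0,0.22,85],[-0.8,-0.24,0.05,0,0,0.22,85],[-0.8,-0.22,0.05,0,0,0.22,85],[-0.82,-0.19,0.05,0,0,0.22,85],[-0.82,-0.17,0.05,0,0,0.22,85],[-0.83,-0.14,0.05,0,0,0.22,85],[-0.83,-0.12,0.05,0,0,0.22,85],[-0.83,-0.09,0.05,0,0,0.22,85]]]'
python3 -m crank '[[[-0.84,-0.06,0.05,0,0,0.22,85],[-0.84,-0.04,0.05,0,0,0.22,85],[-0.84,0,0.05,0,0,0.22,85],[-0.84,0,0.05,0,0,0.22,85],[-0.84,0.04,0.05,0,0,0.22,85],[-0.84,0.07,0.05,0,0,0.22,85],[-0.83,0.09,0.05,0,0,0.22,85],[-0.83,0.12,0.05,0,0,0.22,85]]]'
python3 - <<'E'
from h import *
import cv2
s=sense();print(s["time_s"],s["eef_pos"],s["joints"],s["dq"].round(3)); a=capture("wrist"); np.save("w1.npy",tool(s))
cv2.imwrite("pics/w1.png",a); cv2.imwrite("pics/w1b.png",cv2.resize(a,(800,600),interpolation=cv2.INTER_CUBIC))
E
```

```text
time_s: 0.95
eef_pos: [257.2, 329.0, 221.1]
ee_rot: [-0.0, 0.311, 0.951, -0.0]
force: [1.2, 0.1, 0.3]
grip_width: 0.999
grip_force: 0.0
time_s: 1.75
eef_pos: [317.7, 172.3, 211.2]
ee_rot: [-0.0, 0.425, 0.905, -0.0]
force: [-0.4, 0.3, 0.1]
grip_width: 0.998
grip_force: 0.0
time_s: 2.55
eef_pos: [378.3, 16.1, 201.1]
ee_rot: [-0.0, 0.533, 0.846, -0.0]
force: [-0.0, -0.2, 0.3]
grip_width: 0.994
grip_force: 0.0
time_s: 3.35
eef_pos: [439.7, -140.3, 191.0]
ee_rot: [-0.0, 0.632, 0.775, -0.0]
force: [0.4, 0.1, 0.7]
grip_width: 0.995
grip_force: 0.0
3.35 [ 439.72097889 -140.2564845   191.04791691] [-5.63503006e-01  2.11863562e-01  1.74000396e+00  2.54470994e-05
  1.19019798e+00 -7.65157027e-01] [-0.284  0.296 -0.336  0.001  0.036  0.022]
```

View pics/w1b.png

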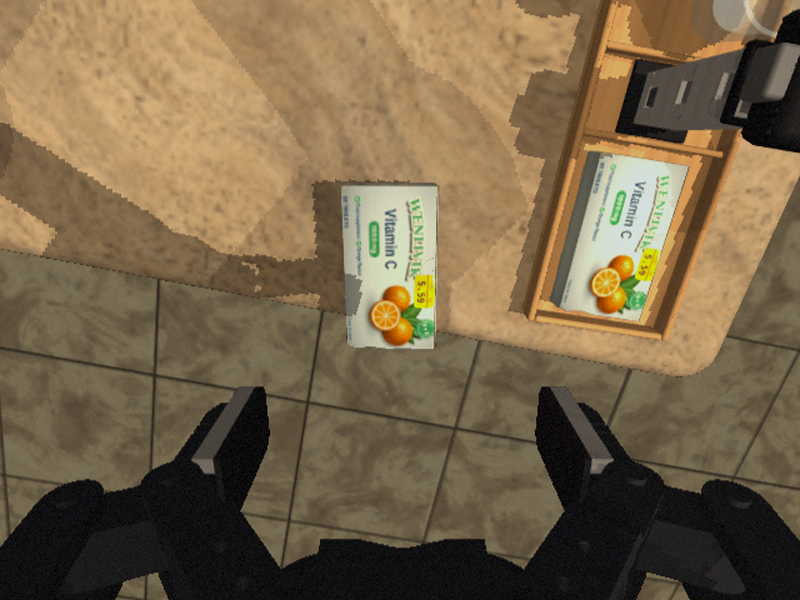

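The wrist view shows the pile's top face at (342,186), (438,184), (436,349), (347,347) in 800-wide px. The base carton's top is at (603,155), (688,165), (641,321), (563,311), with the handle at upper right.

```bash
python3 - <<'E'
from h import *
import cv2
M=np.load("w1.npy")
def f(n,p,z):
    P=np.array([at("wrist",x*.8,y*.8,z,M)[:2] for x,y in p]); a=[np.degrees(np.arctan2(*(P[i]-P[j])[[1,0]]))-90 for i,j in((0,3),(1,2))]
    print(n,P.round(0).tolist(),"c",P.mean(0).round(1),"sides",np.linalg.norm(np.roll(P,-1,0)-P,axis=1).round(0),"yaw",np.round(a,1))
f("upper",[(342,186),(438,184),(436,349),(347,347)],54)
f("base",[(603,155),(688,165),(641,321),(563,311)],33)
a=cv2.imread("pics/w1.png"); 
b=cv2.resize(a[135:295,240:600],(800,356),interpolation=cv2.INTER_CUBIC); cv2.imwrite("pics/w1c.png",b)
E
```

```text
upper [[394.0, -93.0], [448.0, -81.0], [471.0, -184.0], [414.0, -194.0]] c [ 431.8 -138. ] sides [ 56. 105.  58. 102.] yaw [11.1 12.3]
base [[545.0, -45.0], [598.0, -41.0], [607.0, -144.0], [553.0, -148.0]] c [575.9 -94.5] sides [ 53. 104.  55. 103.] yaw [4.1 4.9]
```

View pics/w1c.png

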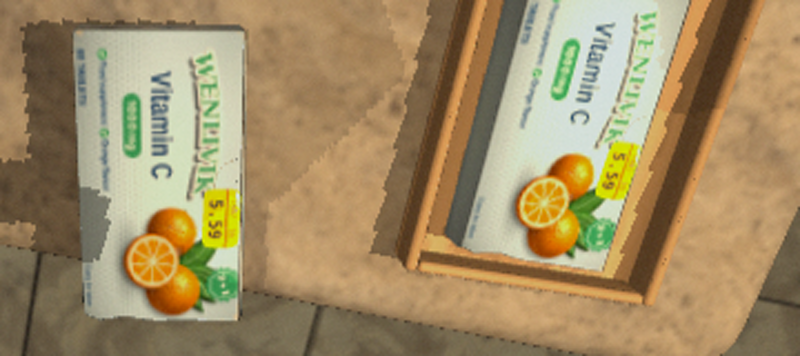

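The enlarged crop confirms the corners, with the upper carton at about (433,-140), yaw 11.5° and the base at about (576.5,-95.5), yaw 4.2°.

```bash
python3 -c "
from h import *
plan([433,-140,60],11.5,6)"
```

```text
t 3.4 tcp [ 440.6 -142.6  190.9] dist [  -7.6    2.6 -130.9]
[0.03, -0.05, 0.87] [-0.0, 0.001, -0.002]
[0.03, -0.05, 0.87] [-0.0, 0.001, -0.002]
[0.03, -0.05, 0.87] [-0.0, 0.001, -0.002]
[0.03, -0.05, 0.87] [-0.0, 0.001, -0.002]
[0.03, -0.05, 0.87] [-0.0, 0.001, -0.002]
[0.03, -0.05, 0.87] [-0.0, 0.001, -0.002]
```

```bash
python3 -m crank '[[[0.03,-0.05,0.87,0,0,0,85],[0.03,-0.05,0.87,0,0,0,85],[0.03,-0.05,0.87,0,0,0,85],[0.03,-0.05,0.87,0,0,0,85],[0.03,-0.05,0.87,0,0,0,85],[0.03,-0.05,0.87,0,0,0,85],[0,0,0,0,0,0,85],[0,0,0,0,0,0,85]]]'
python3 -c "
from h import *
import cv2
cv2.imwrite('pics/w2.png',capture('wrist')); np.save('w2.npy',tool(sense()))
plan([433,-140,26],11.5,4)"
```

```text
time_s: 4.2
eef_pos: [431.5, -136.5, 61.3]
ee_rot: [-0.0, 0.632, 0.775, -0.0]
force: [0.1, 0.2, 0.7]
grip_width: 0.991
grip_force: 0.0
t 4.25 tcp [ 431.8 -136.7   61.7] dist [  1.2  -3.3 -35.7]
[-0.03, 0.0, 0.36] [0.002, 0.002, 0.005]
[-0.03, 0.0, 0.36] [0.002, 0.002, 0.005]
[-0.03, 0.0, 0.36] [0.002, 0.002, 0.005]
[-0.03, 0.0, 0.36] [0.002, 0.002, 0.005]
```

View pics/w2.png

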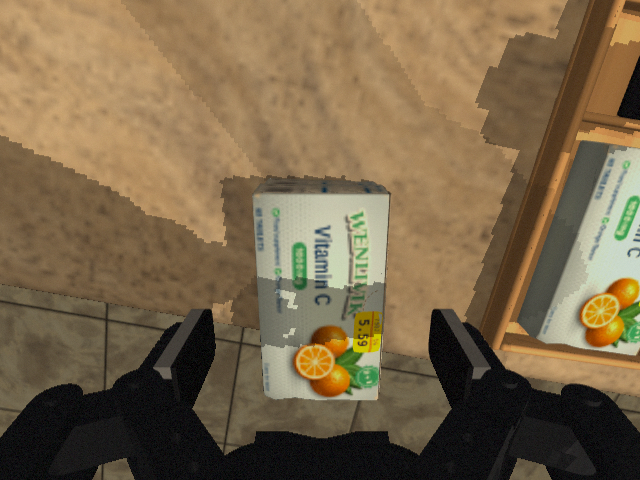

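The wrist view up close shows the top face at (253,195), (390,194), (380,401), (264,398). The lower carton's end edge runs from about (257,180) to (387,182).

```bash
python3 - <<'E'
from h import *
M=np.load("w2.npy")
def f(n,p,z):
    P=np.array([at("wrist",x,y,z,M)[:2] for x,y in p]); a=[np.degrees(np.arctan2(*(P[i]-P[j])[[1,0]]))-90 for i,j in((0,3),(1,2))]
    print(n,P.round(0).tolist(),"c",P.mean(0).round(1),"sides",np.linalg.norm(np.roll(P,-1,0)-P,axis=1).round(0),"yaw",np.round(a,1))
f("upper",[(253,195),(390,194),(380,401),(264,398)],54)
c,d=[at("wrist",x,y,27,M)[:2] for x,y in((258,180),(387,180))]; print(c,d)
plan([433,-140,26],11.5,4)
E
```

```text
upper [[394.0, -94.0], [449.0, -82.0], [471.0, -184.0], [414.0, -194.0]] c [ 432.  -138.4] sides [ 56. 104.  57. 102.] yaw [11.4 12.3]
[391.75627773 -93.03523965] [451.51316659 -80.65612159]
t 4.25 tcp [ 431.8 -136.7   61.7] dist [  1.2  -3.3 -35.7]
[-0.03, 0.0, 0.36] [0.002, 0.002, 0.005]
[-0.03, 0.0, 0.36] [0.002, 0.002, 0.005]
[-0.03, 0.0, 0.36] [0.002, 0.002, 0.005]
[-0.03, 0.0, 0.36] [0.002, 0.002, 0.005]
```

```bash
python3 -m crank '[[[-0.03,0,0.48,0,0,-0.02,85],[-0.03,0,0.48,0,0,-0.02,85],[0,0,0.46,0,0,0,80],[0,0,0,0,0,0,50],[0,0,0,0,0,0,50],[0,0,0,0,0,0,50],[0,0,0,0,0,0,50],[0,0,0,0,0,0,50]]]' 25
python3 -c "
from h import *
plan([576,-95,110],4.2,16)"
```

```text
time_s: 5.05
eef_pos: [431.7, -138.1, 25.5]
ee_rot: [0.0, 0.63, 0.777, 0.0]
force: [0.2, -0.4, -1.0]
grip_width: 0.679
grip_force: 27.9
t 5.05 tcp [ 431.7 -138.1   25.5] dist [144.3  43.1  84.5]
[0.03, 0.38, -0.21] [0.0, 0.0, 0.061]
[0.03, 0.37, -0.21] [0.0, 0.0, 0.061]
[0.04, 0.37, -0.21] [0.0, 0.0, 0.061]
[0.04, 0.37, -0.21] [0.0, 0.0, 0.061]
[0.04, 0.37, -0.21] [0.0, 0.0, 0.061]
[0.05, 0.37, -0.21] [0.0, 0.0, 0.061]
[0.05, 0.37, -0.21] [0.0, 0.0, 0.061]
[0.05, 0.37, -0.21] [0.0, 0.0, 0.061]
[0.06, 0.37, -0.21] [0.0, 0.0, 0.061]
[0.06, 0.37, -0.21] [0.0, 0.0, 0.061]
[0.06, 0.37, -0.21] [0.0, 0.0, 0.061]
[0.07, 0.37, -0.21] [0.0, 0.0, 0.061]
[0.07, 0.37, -0.21] [0.0, 0.0, 0.061]
[0.07, 0.37, -0.21] [0.0, 0.0, 0.061]
[0.07, 0.37, -0.21] [0.0, 0.0, 0.061]
[0.08, 0.37, -0.21] [0.0, 0.0, 0.061]
```

Carton gripped (58 mm). Lifting and carrying over the base.

```bash
python3 -m crank '[[[0,0,-0.6,0,0,0,50],[0,0,-0.7,0,0,0,50],[0.05,0.2,-0.7,0,0,0.08,50],[0.05,0.4,-0.5,0,0,0.08,50],[0.06,0.5,0,0,0,0.08,50],[0.06,0.6,0,0,0,0.08,50],[0.06,0.6,0,0,0,0.08,50],[0.06,0.6,0,0,0,0.08,50]]]'
python3 -m crank '[[[0.08,0.6,0,0,0,0.08,50],[0.08,0.6,0,0,0,0.08,50],[0.09,0.6,0,0,0,0.08,50],[0.1,0.5,0,0,0,0.08,50],[0.1,0.4,0,0,0,0.08,50],[0.06,0.3,0,0,0,0.08,50],[0,0,0,0,0,0,50],[0,0,0,0,0,0,50]]]'
python3 -c "
from h import *
import cv2
s=sense(); print(s['grip_width'])
cv2.imwrite('pics/w3.png',capture('wrist')); np.save('w3.npy',tool(sense()))
plan([576,-95,35],4.2,6)"
```

```text
time_s: 5.85
eef_pos: [502.1, -116.8, 87.9]
ee_rot: [0.0, 0.655, 0.755, 0.0]
force: [-0.5, 0.1, 0.4]
grip_width: 0.683
grip_force: 28.0
time_s: 6.65
eef_pos: [574.2, -95.6, 87.7]
ee_rot: [-0.0, 0.68, 0.733, -0.0]
force: [-1.3, -0.3, -0.6]
grip_width: 0.681
grip_force: 28.0
0.6808101411165551
t 6.7 tcp [574.1 -95.6  87.7] dist [  1.9   0.6 -52.7]
[0.0, 0.01, 0.35] [-0.001, -0.0, 0.002]
[0.0, 0.01, 0.35] [-0.001, -0.0, 0.002]
[0.0, 0.01, 0.35] [-0.001, -0.0, 0.002]
[0.0, 0.01, 0.35] [-0.001, -0.0, 0.002]
[0.0, 0.01, 0.35] [-0.001, -0.0, 0.002]
[0.0, 0.01, 0.35] [-0.001, -0.0, 0.002]
```

View pics/w3.png

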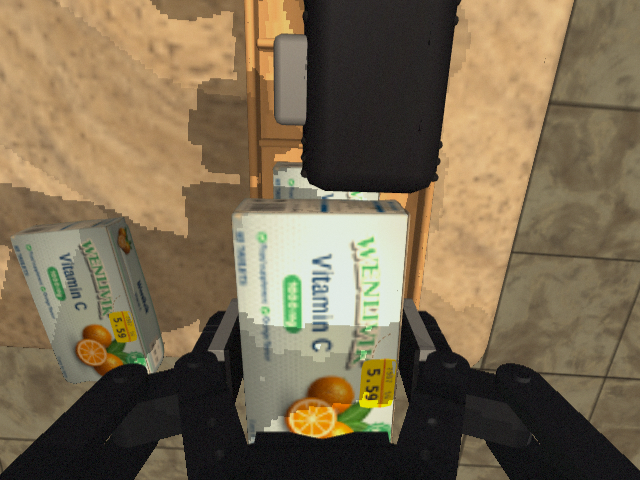

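The wrist view from above the base shows the held carton's far corners at (234,204) and (408,205). The base's far-left corner is at about (275,164), and its right corner is near (381,190). The lower carton is at left, at (12,237), (122,217), (70,384).

```bash
python3 - <<'E'
from h import *
M=np.load("w3.npy")
g=lambda x,y,z:at("wrist",x,y,z,M)[:2].round(1)
zt=87.7+28
print("held",g(235,213,zt),g(408,213,zt),g(247,438,zt),g(393,438,zt))
print("base corner",g(275,164,33),g(380,180,33),g(379,195,33))
a=np.radians(4.2);ex=np.array([np.cos(a),np.sin(a)]);ey=np.array([-ex[1],ex[0]]);c=np.array([576,-95])
print("expected base corners",c-29*ex+53*ey,c+29*ex+53*ey)
print("lower top",g(12,237,27),g(92,220,27),g(130,369,27),g(70,384,27))
print("grip",g(303,100,140),g(457,100,140),g(304,185,140),g(438,190,140),"button",g(275,36,134),g(274,125,134))
E
```

```text
held [542.5 -46.1] [597. -42.] [ 547.5 -137.5] [ 604.7 -133.1]
base corner [545.3 -42.1] [600.7 -46.3] [601.2 -54.3]
expected base corners [543.19625571 -44.26624042] [601.04049539 -40.01842499]
lower top [396.6 -95.6] [443.3 -82. ] [ 456.  -181.5] [ 415.7 -196.4]
grip [563.1 -11.3] [597.9  -8.7] [564.5 -30.7] [597.2 -29.5] button [555.6   2.1] [556.  -17.5]
```

```bash
python3 - <<'E'
from h import *
import cv2
M=np.load("w3.npy"); m=camera_model("wrist"); T=np.linalg.inv(M@np.array(m["T_tool_cam"]))
def pr(p):
    q=T@np.r_[p,1]; return (np.array([m["cx"]+m["fx"]*q[0]/-q[2], m["cy"]-m["fy"]*q[1]/-q[2]])).round(1)
a=np.radians(4.2);ex=np.array([np.cos(a),np.sin(a)]);ey=np.array([-ex[1],ex[0]]);c=np.array([576,-95])
for s in(-29,29):
    for z in(6,33): print(s,z,pr(np.r_[c+s*ex+53*ey,z]))
im=cv2.cvtColor(cv2.imread("pics/w3.png"),cv2.COLOR_BGR2GRAY)
for r in range(154,200,4): print(r,im[r,264:390:3].tolist())
E
```

```text
-29 6 [276.6 161. ]
-29 33 [270.7 167.9]
29 6 [375.1 161.2]
29 33 [382.1 168.2]
154 [108, 109, 110, 108, 167, 167, 166, 171, 174, 173, 175, 171, 171, 11, 25, 18, 23, 26, 27, 30, 30, 28, 36, 28, 34, 31, 34, 29, 36, 36, 31, 33, 36, 39, 36, 29, 33, 34, 35, 36, 36, 34]
158 [109, 108, 106, 108, 177, 176, 174, 177, 174, 175, 173, 173, 166, 30, 19, 19, 20, 23, 26, 33, 33, 34, 32, 33, 38, 33, 32, 34, 33, 35, 34, 33, 36, 36, 35, 37, 34, 32, 34, 37, 31, 34]
162 [107, 107, 108, 108, 101, 94, 95, 87, 105, 119, 114, 112, 110, 14, 18, 8, 30, 27, 23, 26, 26, 38, 33, 30, 31, 34, 33, 34, 32, 36, 38, 34, 32, 36, 30, 33, 31, 32, 33, 39, 38, 36]
166 [111, 111, 111, 104, 96, 94, 98, 92, 91, 106, 104, 100, 104, 0, 23, 19, 24, 23, 29, 25, 28, 30, 32, 35, 33, 33, 33, 33, 34, 30, 37, 31, 34, 33, 32, 38, 37, 32, 34, 32, 37, 35]
170 [110, 109, 109, 101, 104, 112, 110, 113, 189, 190, 195, 201, 197, 28, 17, 19, 18, 24, 26, 30, 33, 24, 34, 36, 36, 26, 35, 34, 34, 32, 32, 36, 38, 37, 35, 34, 33, 33, 32, 36, 37, 34]
174 [110, 110, 105, 142, 107, 167, 176, 183, 190, 190, 198, 203, 186, 32, 34, 18, 26, 23, 22, 29, 31
[... 559 characters left out ...]
, 19, 23, 18, 16, 21, 24, 22, 18, 24, 19, 27, 20, 19, 20, 14, 26, 28, 25, 29, 25, 26, 25, 23]
190 [111, 111, 112, 99, 88, 75, 112, 115, 118, 89, 120, 126, 129, 130, 131, 130, 136, 135, 221, 218, 108, 2, 7, 17, 17, 22, 16, 14, 18, 6, 14, 6, 18, 11, 15, 20, 19, 19, 14, 19, 15, 16]
194 [112, 110, 110, 103, 77, 79, 115, 117, 118, 79, 123, 127, 126, 127, 133, 136, 136, 139, 221, 223, 219, 208, 180, 167, 226, 225, 224, 199, 185, 173, 165, 226, 230, 223, 218, 215, 216, 213, 153, 182, 184, 180]
198 [98, 108, 106, 94, 83, 75, 109, 112, 122, 99, 112, 120, 120, 122, 125, 125, 127, 130, 138, 154, 78, 154, 219, 225, 225, 224, 226, 224, 166, 222, 229, 232, 217, 234, 229, 217, 217, 216, 118, 181, 181, 178]
```

```bash
python3 -m crank '[[[0.01,0.02,0.5,0,0,0,50],[0.01,0.02,0.5,0,0,0,50],[0.01,0.02,0.5,0,0,0,50],[0,0.02,0.4,0,0,0,50],[0,0,0.2,0,0,0,50],[0,0,0.1,0,0,0,50],[0,0,0,0,0,0,50],[0,0,0,0,0,0,50]]]'
python3 -c "
from h import *
plan([576.2,-94.8,32.2],4.2,1)"
```

```text
time_s: 7.5
eef_pos: [576.7, -94.7, 33.2]
ee_rot: [0.0, 0.68, 0.733, 0.0]
force: [0.4, 1.4, -1.1]
grip_width: 0.678
grip_force: 28.0
t 7.5 tcp [576.7 -94.7  33.2] dist [-0.5 -0.1 -1. ]
[-0.0, -0.02, 0.04] [0.005, 0.002, 0.009]
```

```bash
python3 -m crank '[[[0,-0.02,0.04,0,0,0,50],[0,0,0,0,0,0,64],[0,0,0,0,0,0,74],[0,0,0,0,0,0,80],[0,0,-0.3,0,0,0,80],[0,0,-0.7,0,0,0,80],[0,0,-0.8,0,0,0,85],[-0.08,-0.4,-0.4,0,0,-0.08,85]]]'
python3 -m crank '[[[-0.1,-0.6,0,0,0,-0.08,85],[-0.08,-0.6,0,0,0,-0.08,85],[-0.08,-0.7,0,0,0,-0.08,85],[-0.06,-0.7,0,0,0,-0.08,85],[-0.06,-0.7,0,0,0,-0.08,85],[-0.06,-0.7,0.1,0,0,-0.08,85],[-0.05,-0.7,0.2,0,0,-0.08,85],[-0.05,-0.5,0.3,0,0,-0.08,85]]]'
python3 -c "
from h import *
plan([433,-139,60],11.5,2)"
```

```text
time_s: 8.3
eef_pos: [567.3, -97.6, 89.1]
ee_rot: [0.002, 0.676, 0.737, 0.001]
force: [-0.1, 0.5, -1.3]
grip_width: 0.995
grip_force: 0.0
time_s: 9.1
eef_pos: [438.3, -127.3, 72.5]
ee_rot: [0.001, 0.642, 0.766, 0.0]
force: [0.4, -0.7, 0.4]
grip_width: 0.993
grip_force: 0.0
t 9.1 tcp [ 438.3 -127.3   72.5] dist [ -5.3 -11.7 -12.5]
[-0.21, -0.15, 0.25] [0.004, 0.003, -0.091]
[-0.21, -0.15, 0.25] [0.004, 0.003, -0.091]
```

```bash
python3 -m crank '[[[-0.15,-0.1,0.25,0,0,-0.09,85],[-0.1,0,0.25,0,0,-0.09,85],[0,0,0,0,0,0,85],[0,0,0,0,0,0,85],[0,0,0,0,0,0,85],[0,0,0,0,0,0,85],[0,0,0,0,0,0,85],[0,0,0,0,0,0,85]]]'
python3 -c "
from h import *
import cv2
cv2.imwrite('pics/w4.png',capture('wrist')); np.save('w4.npy',tool(sense())); cv2.imwrite('pics/top4.png',capture('top'));cv2.imwrite('pics/scene4.png',capture('scene'))
plan([433,-139,2],11.5,4)
import numpy as np
a=cv2.imread('pics/w4.png'); 
cv2.imwrite('pics/w4b.png',cv2.resize(a[130:440,0:640],(800,388)))"
```

```text
time_s: 9.9
eef_pos: [437.5, -133.5, 59.4]
ee_rot: [0.0, 0.633, 0.774, 0.0]
force: [0.3, -0.5, -0.3]
grip_width: 0.996
grip_force: 0.0
t 10.05 tcp [ 437.5 -133.6   59.3] dist [ -4.5  -5.4 -57.3]
[-0.04, -0.05, 0.57] [0.0, 0.0, -0.001]
[-0.04, -0.05, 0.57] [0.0, 0.0, -0.001]
[-0.04, -0.05, 0.57] [0.0, 0.0, -0.001]
[-0.04, -0.05, 0.57] [0.0, 0.0, -0.001]
```

View pics/w4.png

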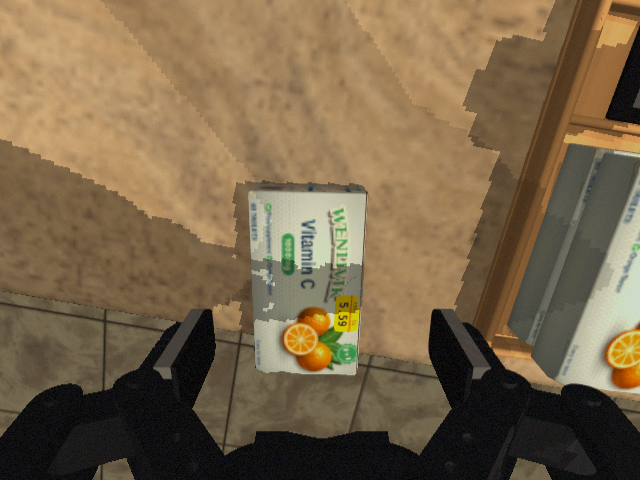

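The wrist view shows the lower carton alone and undisturbed, with its top at (249,193), (366,192), (357,375), (257,374). At right, the two-high stack shows the base's side face from about column 511 and the second carton's side edge from about (600,150) to (533,372).

```bash
python3 - <<'E'
from h import *
import cv2
M=np.load("w4.npy"); m=camera_model("wrist"); T=np.linalg.inv(M@np.array(m["T_tool_cam"]))
def pr(p):
    q=T@np.r_[p,1]; return (np.array([m["cx"]+m["fx"]*q[0]/-q[2], m["cy"]-m["fy"]*q[1]/-q[2]])).round(0)
P=np.array([at("wrist",x,y,27,M)[:2] for x,y in [(249,193),(366,192),(357,375),(257,374)]])
print(P.round(0).tolist(),P.mean(0).round(1),[np.degrees(np.arctan2(*(P[i]-P[j])[[1,0]])).round(1)-90 for i,j in((0,3),(1,2))],np.linalg.norm(np.roll(P,-1,0)-P,axis=1).round(0))
def box(c,yaw,z0):
    a=np.radians(yaw);ex=np.array([np.cos(a),np.sin(a)]);ey=np.array([-ex[1],ex[0]]);
    for z in(z0,z0+27):print(z,"far",pr(np.r_[c-29*ex+53*ey,z]),"near",pr(np.r_[c-29*ex-53*ey,z]))
box(np.array([576,-95.3]),4.2,6); box(np.array([576.2,-95.2]),4.2,33)
im=cv2.imread("pics/w4.png")
for r in range(160,381,20): print(r,cv2.cvtColor(im,cv2.COLOR_BGR2GRAY)[r,500:640:4].tolist())
E
```

```text
[[395.0, -96.0], [449.0, -85.0], [468.0, -187.0], [413.0, -197.0]] [ 431.2 -141.3] [np.float64(10.5), np.float64(10.900000000000006)] [ 55. 104.  56. 103.]
6 far [562. 144.] near [503. 325.]
33 far [598. 149.] near [526. 352.]
33 far [599. 149.] near [527. 352.]
60 far [649. 157.] near [557. 388.]
160 [76, 97, 95, 96, 99, 98, 95, 77, 63, 61, 66, 66, 97, 112, 107, 112, 74, 81, 82, 85, 83, 81, 76, 76, 93, 95, 72, 81, 83, 78, 83, 81, 79, 77, 81]
180 [77, 74, 82, 82, 80, 62, 56, 59, 64, 63, 86, 105, 95, 116, 81, 79, 82, 87, 86, 85, 83, 81, 116, 65, 72, 81, 78, 85, 85, 83, 81, 81, 79, 68, 146]
200 [78, 82, 82, 66, 75, 61, 49, 58, 64, 83, 84, 116, 99, 79, 90, 89, 86, 86, 86, 83, 114, 67, 78, 84, 85, 85, 83, 86, 83, 82, 84, 80, 132, 144, 129]
220 [78, 84, 69, 56, 56, 59, 58, 82, 86, 99, 97, 73, 79, 82, 84, 79, 87, 82, 96, 106, 78, 86, 89, 87, 91, 87, 85, 85, 85, 81, 138, 142, 126, 187, 196]
240 [64, 54, 55, 54, 55, 75, 88, 92, 94, 72, 78, 83, 81, 80, 79, 80, 94, 105, 83, 77, 81, 79, 81, 91, 89, 85, 87, 88, 140, 188, 188, 197, 201, 205, 176]
260 [60, 54, 56, 71, 87, 86, 97, 94, 79, 79, 83, 7
[... 390 characters left out ...]
 205, 213, 211, 213, 215, 213, 210]
320 [94, 98, 75, 67, 73, 78, 74, 81, 79, 113, 74, 76, 83, 87, 91, 88, 89, 87, 86, 86, 143, 187, 191, 190, 202, 205, 209, 206, 207, 208, 202, 209, 213, 213, 211]
340 [74, 75, 81, 83, 80, 77, 71, 104, 116, 72, 77, 83, 85, 85, 88, 88, 84, 72, 140, 183, 189, 194, 191, 205, 208, 200, 179, 135, 91, 192, 183, 147, 146, 169, 151]
360 [133, 138, 163, 150, 154, 162, 156, 149, 145, 76, 79, 81, 82, 82, 80, 82, 135, 142, 169, 192, 190, 196, 205, 195, 181, 148, 108, 144, 198, 145, 146, 169, 138, 171, 152]
380 [20, 17, 8, 18, 15, 14, 18, 132, 134, 140, 146, 148, 152, 150, 140, 154, 168, 175, 179, 186, 192, 191, 196, 197, 197, 209, 201, 164, 93, 86, 83, 97, 106, 116, 126]
```

```bash
python3 -m crank '[[[-0.08,-0.1,0.5,0,0,0.03,85],[-0.08,-0.1,0.5,0,0,0.03,85],[-0.09,-0.11,0.5,0,0,0.03,85],[0,0,0.4,0,0,0,85],[0,0,0.2,0,0,0,85],[0,0,0.1,0,0,0,85],[0,0,0,0,0,0,85],[0,0,0,0,0,0,85]]]' 25
python3 -c "
from h import *
plan([431.2,-141.3,3],10.7,1)"
```

```text
time_s: 10.85
eef_pos: [431.3, -141.3, 4.6]
ee_rot: [0.0, 0.638, 0.77, 0.0]
force: [-0.4, 0.9, 0.1]
grip_width: 0.994
grip_force: 0.0
t 10.85 tcp [ 431.3 -141.3    4.6] dist [-0.1 -0.  -1.6]
[-0.0, -0.0, 0.06] [0.003, 0.003, 0.008]
```

```bash
python3 -m crank '[[[0,0,0.1,0,0,0,80],[0,0,0,0,0,0,50],[0,0,0,0,0,0,50],[0,0,0,0,0,0,50],[0,0,0,0,0,0,50],[0,0,0,0,0,0,50],[0,0,-0.4,0,0,0,50],[0,0,-0.8,0,0,0,50]]]'
python3 -c "
from h import *
plan([576,-95,110],4.2,16)"
```

```text
time_s: 11.65
eef_pos: [430.4, -140.8, 31.7]
ee_rot: [-0.001, 0.638, 0.77, -0.0]
force: [0.4, 0.7, 0.0]
grip_width: 0.683
grip_force: 27.1
t 11.65 tcp [ 430.4 -140.8   31.7] dist [145.6  45.8  78.3]
[0.05, 0.38, -0.2] [-0.001, -0.001, 0.051]
[0.05, 0.38, -0.2] [-0.001, -0.001, 0.051]
[0.05, 0.38, -0.2] [-0.001, -0.001, 0.051]
[0.05, 0.38, -0.2] [-0.001, -0.001, 0.051]
[0.06, 0.38, -0.2] [-0.001, -0.001, 0.051]
[0.06, 0.38, -0.2] [-0.001, -0.001, 0.051]
[0.06, 0.38, -0.2] [-0.001, -0.001, 0.051]
[0.06, 0.38, -0.2] [-0.001, -0.001, 0.051]
[0.07, 0.38, -0.2] [-0.001, -0.001, 0.051]
[0.07, 0.38, -0.2] [-0.001, -0.001, 0.051]
[0.07, 0.37, -0.2] [-0.001, -0.001, 0.051]
[0.07, 0.37, -0.2] [-0.001, -0.001, 0.051]
[0.08, 0.37, -0.2] [-0.001, -0.001, 0.051]
[0.08, 0.37, -0.2] [-0.001, -0.001, 0.051]
[0.08, 0.37, -0.2] [-0.001, -0.001, 0.051]
[0.08, 0.37, -0.2] [-0.001, -0.001, 0.051]
```

```bash
python3 -m crank '[[[0,0,-0.8,0,0,0,50],[0.05,0.1,-0.8,0,0,0.06,50],[0.05,0.3,-0.6,0,0,0.06,50],[0.05,0.5,-0.2,0,0,0.06,50],[0.06,0.6,0,0,0,0.06,50],[0.06,0.6,0,0,0,0.06,50],[0.06,0.6,0,0,0,0.06,50],[0.07,0.6,0,0,0,0.06,50]]]'
python3 -m crank '[[[0.08,0.6,0,0,0,0.06,50],[0.08,0.6,0,0,0,0.06,50],[0.09,0.6,0,0,0,0.06,50],[0.1,0.55,0,0,0,0.06,50],[0.1,0.5,0,0,0,0.06,50],[0.08,0.3,0,0,0,0.06,50],[0,0,0,0,0,0.06,50],[0,0,0,0,0,0,50]]]'
python3 - <<'E'
from h import *
import cv2
s=sense();print(s['grip_width'])
im=capture('wrist');cv2.imwrite('pics/w5.png',im); M=tool(sense());np.save('w5.npy',M)
plan([576.1,-94.9,63],4.2,4)
E
```

```text
time_s: 12.45
eef_pos: [511.5, -118.2, 92.4]
ee_rot: [0.0, 0.66, 0.751, 0.0]
force: [-0.0, 0.4, 0.4]
grip_width: 0.68
grip_force: 27.1
time_s: 13.25
eef_pos: [587.4, -96.6, 91.8]
ee_rot: [-0.0, 0.682, 0.731, -0.0]
force: [0.2, -0.1, -1.1]
grip_width: 0.681
grip_force: 27.1
0.6807967468445758
t 13.3 tcp [587.3 -96.7  91.9] dist [-11.2   1.8 -28.9]
[0.03, -0.11, 0.29] [-0.001, -0.0, -0.005]
[0.03, -0.11, 0.29] [-0.001, -0.0, -0.005]
[0.03, -0.11, 0.29] [-0.001, -0.0, -0.005]
[0.03, -0.11, 0.29] [-0.001, -0.0, -0.005]
```

```bash
python3 -m crank '[[[0.03,-0.2,0,0,0,0,50],[0.03,-0.14,0.2,0,0,0,50],[0.03,-0.1,0.4,0,0,0,50],[0.03,0,0.3,0,0,0,50],[0,0,0.15,0,0,0,50],[0,0,0.05,0,0,0,50],[0,0,0,0,0,0,50],[0,0,0,0,0,0,50]]]'
python3 -c "
from h import *
plan([576.3,-95,62.5],4.2,1)"
```

```text
time_s: 14.1
eef_pos: [576.8, -94.5, 64.5]
ee_rot: [0.0, 0.682, 0.732, 0.0]
force: [-0.2, -0.9, 0.1]
grip_width: 0.678
grip_force: 27.1
t 14.1 tcp [576.8 -94.5  64.5] dist [-0.5 -0.5 -2. ]
[-0.02, -0.02, 0.08] [0.003, 0.002, -0.021]
```

Release, rise, then move up over the handle, keeping a stand-off to check the stack.

```bash
python3 -m crank '[[[-0.02,-0.02,0.08,0,0,-0.02,50],[0,0,0,0,0,0,50],[0,0,0,0,0,0,64],[0,0,0,0,0,0,74],[0,0,0,0,0,0,80],[0,0,-0.3,0,0,0,80],[0,0,-0.8,0,0,0,85],[0,0,-0.9,0,0,0,85]]]'
python3 -c "
from h import *
plan([578,-9,195],2.8,8)"
```

```text
time_s: 14.9
eef_pos: [575.9, -94.8, 113.1]
ee_rot: [-0.0, 0.681, 0.733, -0.0]
force: [0.3, -0.1, 0.7]
grip_width: 0.993
grip_force: 0.0
t 14.9 tcp [575.9 -94.8 113.1] dist [ 2.1 85.8 81.9]
[0.43, 0.04, -0.41] [-0.001, -0.0, 0.022]
[0.43, 0.04, -0.41] [-0.001, -0.0, 0.022]
[0.43, 0.04, -0.41] [-0.001, -0.0, 0.022]
[0.43, 0.04, -0.41] [-0.001, -0.0, 0.022]
[0.43, 0.04, -0.41] [-0.001, -0.0, 0.022]
[0.43, 0.04, -0.41] [-0.001, -0.0, 0.022]
[0.43, 0.03, -0.41] [-0.001, -0.0, 0.022]
[0.43, 0.03, -0.41] [-0.001, -0.0, 0.022]
```

```bash
python3 -m crank '[[[0.05,0,-0.8,0,0,0.03,85],[0.3,0.03,-0.8,0,0,0.03,85],[0.5,0.03,-0.7,0,0,0.03,85],[0.6,0.03,-0.5,0,0,0.03,85],[0.6,0.03,-0.2,0,0,0.03,85],[0.6,0.03,0,0,0,0.03,85],[0.5,0.03,0,0,0,0,85],[0.2,0,0,0,0,0,85]]]'
python3 -m crank '[[[0,0,0,0,0,0,85],[0,0,0,0,0,0,85],[0,0,0,0,0,0,85],[0,0,0,0,0,0,85],[0,0,0,0,0,0,85],[0,0,0,0,0,0,85],[0,0,0,0,0,0,85],[0,0,0,0,0,0,85]]]'
python3 - <<'E'
from h import *
import cv2
im=capture('wrist');cv2.imwrite('pics/w6.png',im); M=tool(sense());np.save('w6.npy',M)
for n in('top','scene'):cv2.imwrite(f'pics/{n}6.png',capture(n))
plan([578,-8,195],2.8,1)
a=cv2.imread('pics/scene6.png')[270:400,230:370]
b=cv2.resize(im,(800,600),interpolation=cv2.INTER_CUBIC); b[:260,:280]=cv2.resize(a,(280,260),interpolation=cv2.INTER_CUBIC)
cv2.imwrite('pics/v10.png',b)
E
```

```text
time_s: 15.7
eef_pos: [575.5, -9.5, 186.5]
ee_rot: [-0.001, 0.689, 0.724, -0.0]
force: [-0.1, -0.6, -0.5]
grip_width: 0.996
grip_force: 0.0
time_s: 16.5
eef_pos: [575.8, -11.1, 187.3]
ee_rot: [0.0, 0.69, 0.724, 0.0]
force: [-0.4, 0.4, 0.4]
grip_width: 0.999
grip_force: 0.0
t 16.65 tcp [575.8 -11.  187.3] dist [2.2 3.  7.7]
[0.12, 0.09, -0.31] [0.0, 0.0, -0.006]
```

View pics/v10.png

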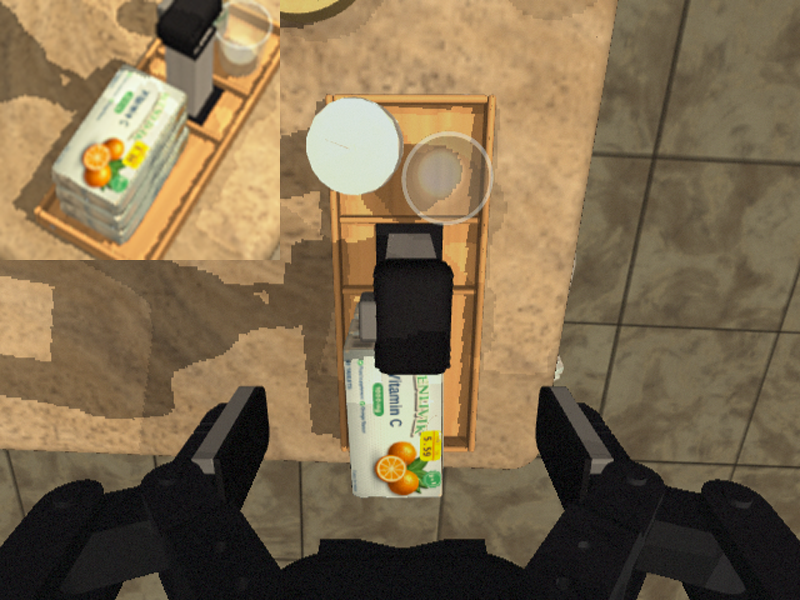

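The stack is neat and square in the scene inset. The grip's top face is at (375,262)–(451,262) down to (377,372)–(450,372). The grey button lies at left, columns 359–375 and rows 292–335.

```bash
python3 - <<'E'
from h import *
M=np.load("w6.npy"); g=lambda x,y,z:at("wrist",x*.8,y*.8,z,M)[:2].round(1)
P=[g(*p,140) for p in((375,262),(451,262),(450,372),(377,372))];print(P,np.mean(P,0))
print("mid edges",g(374,315,138),g(452,315,138),"button",g(359,292,134),g(359,335,134))
Q=[g(*p,21) for p in((327,95),(494,96),(474,450),(341,450))];print("rim",Q)
S=[g(*p,87) for p in((442,372),(441,497),(354,496),(346,360))];print("stack top",S)
a=[g(341,450,21),g(327,95,21)];d=a[1]-a[0];print("left yaw",np.degrees(np.arctan2(d[1],d[0]))-90)
b=[g(474,450,21),g(494,96,21)];d=b[1]-b[0];print("right yaw",np.degrees(np.arctan2(d[1],d[0]))-90)
E
```

```text
[array([562.5,  21.4]), array([594.1,  23. ]), array([597.8, -28. ]), array([565. , -29.6])] [579.85  -3.3 ]
mid edges [562.7  -3. ] [596.7  -1.3] button [555.7   5.9] [556.1 -14.5]
rim [array([524.8,  92.5]), array([625.7,  96.9]), array([ 638.5, -157. ]), array([ 535.3, -162.1])]
stack top [array([600.6, -56. ]), array([ 606.7, -144.5]), array([ 551.5, -146.5]), array([545.3, -51.1])]
left yaw 2.361606266698118
right yaw 2.886040240284899
```

```bash
python3 -m crank '[[[0.07,0.04,0.5,0,0,0.02,85],[0.07,0.04,0.6,0,0,0,85],[0.07,0.04,0.6,0,0,0,85],[0,0,0.6,0,0,0,85],[0,0,0.45,0,0,0,85],[0,0,0.25,0,0,0,85],[0,0,0.1,0,0,0,85],[0,0,0,0,0,0,85]]]' 25
python3 -c "
from h import *
s=sense();print(s['force'],s['wrist_torque'])
plan([578.5,-5.5,108.5],2.6,1)"
```

```text
time_s: 17.45
eef_pos: [578.7, -5.7, 109.8]
ee_rot: [0.0, 0.691, 0.723, 0.0]
force: [-0.1, 0.6, 0.5]
grip_width: 0.992
grip_force: 0.0
[-0.09646119  0.6069071   0.48014058] [-0.01871989  0.02188172  0.01014987]
t 17.45 tcp [578.7  -5.7 109.8] dist [-0.2  0.2 -1.3]
[0.01, -0.01, 0.05] [0.001, 0.0, -0.001]
```

```bash
python3 -m crank '[[[0,0,0.05,0,0,0,60],[0,0,0,0,0,0,46],[0,0,0,0,0,0,40],[0,0.02,0,0,0,0,34],[0,0.02,0,0,0,0,30],[0,0.02,0,0,0,0,25],[0,0,0,0,0,0,25],[0,0,0,0,0,0,25]]]' 30
python3 -c "
from h import *
s=sense();print(s['force'],s['wrist_torque'],s['grip_width']*85.4,s['grip_force'],s['eef_pos'])"
```

```text
time_s: 18.25
eef_pos: [580.2, -5.6, 109.2]
ee_rot: [0.0, 0.691, 0.723, 0.0]
force: [-1.1, 1.3, 7.8]
grip_width: 0.39
grip_force: 31.8
[-1.06979354  1.25777371  7.83834425] [ 0.08543811  0.4750063  -0.0645736 ] 33.33588980583764 31.79641306400299 [580.22636751  -5.6170016  109.23507974]
```

```bash
python3 -m crank '[[[0,0,0,0,0,0,25],[0,0,0,0,0,0,25],[0,0,-0.05,0,0,0,25],[0,0,-0.1,0,0,0,25],[0,0,-0.2,0,0,0,25],[0,0,-0.25,0,0,0,25],[0,0,-0.25,0,0,0,25],[0,0,-0.25,0,0,0,25]]]' 50
python3 -c "
from h import *
s=sense();print(s['force'],s['wrist_torque'],s['grip_width']*85.4,s['grip_force'],s['eef_pos'])"
```

```text
time_s: 19.05
eef_pos: [580.1, -5.6, 136.7]
ee_rot: [0.0, 0.691, 0.723, -0.0]
force: [2.3, -0.3, -2.9]
grip_width: 0.391
grip_force: 50.5
[ 2.30040031 -0.2974307  -2.8857307 ] [-0.08016079 -0.35591276 -0.02858351] 33.383591565925386 50.531409457325935 [580.07276509  -5.62280705 136.6567071 ]
```

```bash
python3 -m crank '[[[0,0,-0.25,0,0,0,25],[0,0,-0.25,0,0,0,25],[0,0,-0.25,0,0,0,25],[0,0,-0.25,0,0,0,25],[0,0,-0.25,0,0,0,25],[0,0,-0.15,0,0,0,25],[0,0,-0.06,0,0,0,25],[0,0,0,0,0,0,25]]]'
python3 -m crank '[[[0,0,-0.04,0,0,0,25],[0,0,-0.04,0,0,0,25],[0,0,-0.04,0,0,0,25],[0,0,0,0,0,0,25],[0,0,0,0,0,0,25],[0,0,0,0,0,0,25],[0,0,0,0,0,0,25],[0,0,0,0,0,0,25]]]'
python3 -c "
from h import *
s=sense();print(s['force'],s['wrist_torque'],s['grip_width']*85.4,s['grip_force'],s['eef_pos'])"
```

```text
time_s: 19.85
eef_pos: [580.1, -5.6, 172.8]
ee_rot: [0.0, 0.691, 0.723, 0.0]
force: [2.0, -0.6, -0.2]
grip_width: 0.388
grip_force: 50.8
time_s: 20.65
eef_pos: [580.1, -5.6, 175.6]
ee_rot: [0.0, 0.691, 0.723, 0.0]
force: [1.9, 0.0, -0.8]
grip_width: 0.387
grip_force: 50.8
[ 1.91052821  0.03253944 -0.75173435] [-0.10239441 -0.21925903 -0.0549401 ] 33.04618628201375 50.80307029187679 [580.10403145  -5.57937141 175.6258909 ]
```

Still below the stop; creeping up until the load rises.

```bash
python3 -m crank '[[[0,0,-0.04,0,0,0,25],[0,0,-0.04,0,0,0,25],[0,0,-0.04,0,0,0,25],[0,0,0,0,0,0,25],[0,0,0,0,0,0,25],[0,0,0,0,0,0,25],[0,0,0,0,0,0,25],[0,0,0,0,0,0,25]]]' 70
python3 -m crank '[[[0,0,-0.03,0,0,0,25],[0,0,-0.03,0,0,0,25],[0,0,0,0,0,0,25],[0,0,0,0,0,0,25],[0,0,0,0,0,0,25],[0,0,0,0,0,0,25],[0,0,0,0,0,0,25],[0,0,0,0,0,0,25]]]'
python3 -c "
from h import *
s=sense();print(s['force'],s['wrist_torque'],s['grip_width']*85.4,s['grip_force'],s['eef_pos'])"
```

```text
time_s: 21.45
eef_pos: [580.1, -5.6, 178.7]
ee_rot: [0.0, 0.691, 0.723, 0.0]
force: [1.8, -0.6, 0.3]
grip_width: 0.387
grip_force: 74.4
time_s: 22.25
eef_pos: [579.8, -5.5, 179.6]
ee_rot: [-0.001, 0.691, 0.723, -0.0]
force: [0.6, -0.3, -8.9]
grip_width: 0.384
grip_force: 73.2
[ 0.55046424 -0.34002777 -8.93797686] [-0.02997973 -0.09057166  0.0155113 ] 32.83464670383946 73.23701597750187 [579.75112188  -5.50376169 179.58143528]
```

The load rose to -8.9 N after 70 mm, so the handle is at its top stop. Lifting smoothly.

```bash
python3 -m crank '[[[0,0,-0.02,0,0,0,25],[0,0,-0.04,0,0,0,25],[0,0,-0.08,0,0,0,25],[0,0,-0.14,0,0,0,25],[0,0,-0.2,0,0,0,25],[0,0,-0.22,0,0,0,25],[0,0,-0.22,0,0,0,25],[0,0,-0.22,0,0,0,25]]]' 85
python3 -m crank '[[[0,0,-0.22,0,0,0,25],[0,0,-0.2,0,0,0,25],[0,0,-0.18,0,0,0,25],[0,0,-0.13,0,0,0,25],[0,0,-0.09,0,0,0,25],[0,0,-0.06,0,0,0,25],[0,0,-0.03,0,0,0,25],[0,0,0,0,0,0,25]]]'
python3 -m crank '[[[0,0,0,0,0,0,25],[0,0,0,0,0,0,25],[0,0,0,0,0,0,25],[0,0,0,0,0,0,25],[0,0,0,0,0,0,25],[0,0,0,0,0,0,25],[0,0,0,0,0,0,25],[0,0,0,0,0,0,25]]]'
python3 - <<'E'
from h import *
import cv2
s=sense();print(s['force'],s['wrist_torque'],s['grip_width']*85.4,s['eef_pos'],np.abs(s['dq']).max())
ims={n:capture(n) for n in('scene','top','wrist')}
for n,i in ims.items(): cv2.imwrite(f'pics/{n}7.png',i)
np.save('w7.npy',tool(sense()))
# bystanders: change between start and now in the top view, away from caddy
a=cv2.absdiff(cv2.imread('pics/top0.png'),ims['top']).max(2)>40
n,l,st,c=cv2.connectedComponentsWithStats(a.astype('uint8'))
print([(x.tolist()) for x in st[1:] if x[4]>15])
E
```

```text
time_s: 23.05
eef_pos: [580.1, -5.6, 209.2]
ee_rot: [0.0, 0.691, 0.723, 0.0]
force: [0.5, 0.1, -9.9]
grip_width: 0.383
grip_force: 85.7
time_s: 23.85
eef_pos: [580.1, -5.6, 231.3]
ee_rot: [-0.0, 0.691, 0.723, -0.0]
force: [-0.1, -1.2, -9.7]
grip_width: 0.385
grip_force: 85.8
time_s: 24.65
eef_pos: [580.1, -5.6, 231.3]
ee_rot: [0.0, 0.691, 0.723, 0.0]
force: [-0.3, 0.4, -9.5]
grip_width: 0.387
grip_force: 85.8
[-0.2692694   0.38543157 -9.51451888] [ 0.16231316 -0.00299617  0.00361946] 33.00905883468494 [580.08687139  -5.59537356 231.299004  ] 0.0015128255221634737
[[337, 78, 33, 83, 1397], [364, 87, 89, 68, 4261], [450, 101, 24, 94, 1210], [332, 122, 7, 30, 141], [320, 134, 130, 139, 9234], [305, 186, 24, 10, 130], [306, 196, 12, 7, 62], [309, 205, 24, 32, 407], [334, 239, 11, 11, 88], [305, 247, 8, 5, 22], [405, 247, 70, 83, 2961], [308, 259, 17, 44, 256], [331, 262, 10, 15, 97], [331, 278, 8, 5, 17], [293, 307, 32, 76, 794], [101, 338, 346, 142, 9052], [284, 384, 11, 33, 105], [294, 402, 10, 10, 16], [338, 426, 22, 14, 131], [343, 457, 8, 6, 30], [82, 467, 12, 13, 45], [351, 470, 6, 8, 17], [344, 472, 9, 8, 43]]
```

```bash
python3 - <<'E'
from h import *
import cv2
M6,M7=np.load("w6.npy"),np.load("w7.npy"); m=camera_model("wrist")
def pr(p,M):
    q=np.linalg.inv(M@np.array(m["T_tool_cam"]))@np.r_[p,1]; return np.array([m["cx"]+m["fx"]*q[0]/-q[2], m["cy"]-m["fy"]*q[1]/-q[2]])
W=np.array([(524.8,92.5),(625.7,96.9),(638.5,-157),(535.3,-162.1)])
p6=np.float32([pr(np.r_[w,21],M6) for w in W]); p7=np.float32([pr(np.r_[w,73],M7) for w in W])
H=cv2.getPerspectiveTransform(p6,p7); A=cv2.warpPerspective(cv2.imread("pics/w6.png"),H,(640,480)); B=cv2.imread("pics/w7.png")
C=np.vstack([p7,(p7[0]*.6+p7[3]*.4)[None],(p7[1]*.5+p7[2]*.5)[None]])
for c in C:
    x,y=c.round().astype(int); r=11
    if y-r-20<0 or y+r+20>480: print("out",c);continue
    s=cv2.matchTemplate(B[y-r-20:y+r+21,x-r-20:x+r+21],A[y-r:y+r+1,x-r:x+r+1],cv2.TM_CCOEFF_NORMED)
    _,v,_,l=cv2.minMaxLoc(s); print(c.round(),"shift",l[0]-20,l[1]-20,"score",round(v,2))
print("mm/px at rim",(M7[2,3]+143.5-73)/m["fx"])
E
```

```text
[ WARN:0@0.040] global loadsave.cpp:275 findDecoder imread_('pics/w7.png'): can't open/read file: check file path/integrity
Traceback (most recent call last):
TypeError: 'NoneType' object is not subscriptable
```

```bash
cat > chk.py <<'E'
from h import *
import cv2
M6,M7=np.load("w6.npy"),np.load("w7.npy"); m=camera_model("wrist")
def pr(p,M):
    q=np.linalg.inv(M@np.array(m["T_tool_cam"]))@np.r_[p,1]; return np.array([m["cx"]+m["fx"]*q[0]/-q[2], m["cy"]-m["fy"]*q[1]/-q[2]])
W=np.array([(524.8,92.5),(625.7,96.9),(638.5,-157),(535.3,-162.1)])
p6=np.float32([pr(np.r_[w,21],M6) for w in W]); p7=np.float32([pr(np.r_[w,73],M7) for w in W])
H=cv2.getPerspectiveTransform(p6,p7); A=cv2.warpPerspective(cv2.imread("pics/w6.png"),H,(640,480)); B=cv2.imread("pics/wrist7.png")
for c in np.vstack([p7,(p7[0]*.6+p7[3]*.4)[None],(p7[1]*.5+p7[2]*.5)[None]]):
    x,y=c.round().astype(int); r=11
    if y-r-20<0 or y+r+20>480: print("out",c);continue
    s=cv2.matchTemplate(B[y-r-20:y+r+21,x-r-20:x+r+21],A[y-r:y+r+1,x-r:x+r+1],cv2.TM_CCOEFF_NORMED)
    _,v,_,l=cv2.minMaxLoc(s); print(c.round(),"shift",l[0]-20,l[1]-20,"score",round(v,2))
print("mm/px at rim",(M7[2,3]+143.5-73)/m["fx"])
E
python3 chk.py
```

```text
[254.  83.] shift -6 5 score 0.82
[390.  83.] shift 0 -1 score 0.96
[376. 370.] shift -1 -4 score 0.35
[268. 370.] shift -8 -1 score 0.49
[259. 198.] shift 1 6 score 0.84
[383. 227.] shift 0 -1 score 0.96
mm/px at rim 0.7966524743291433
```

Level: the best-matching rim points moved no more than 1 px from the level prediction. The load is steady at 9.5 N and the lift is 52 mm. Handing in.

```bash
python3 -c "
from rig import *
print(finish_job())"
```

```text
the job is handed in; nothing more can be done
None
```

I handed in the job at about 25 s: all three cartons are stacked squarely in the caddy, the handle is drawn 70 mm up to its second stop, and the loaded caddy is held level and still about 52 mm up; nothing else was touched, though I never measured the bystanders' final positions.

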